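# Set the burr gap of a sample mill

### The job

Set the grind of the sample mill: turn the ribbed ring on its head clockwise (seen from above) until you feel the burrs just touch, without forcing it, then back it off anticlockwise by three clicks and let go. Leave the bottle, the beaker and the tube rack where they stand.

Things in the scene. Friction and masses are not known exactly. Their poses are not given: they have to be found in the camera images.
- mill: White laboratory sample mill, fixed to the bench. Origin: on the bench under the ring's axis, z up. Its body reaches from x = -130 to +80 mm and y = -85 to +85 mm, top 92 mm above the bench; a flat panel lies on top at -x; a chute with a steel cup (46 mm high) reaches y = +168 mm. Nothing but the head and ring is higher than 99 mm.
- head_top (a point): Centre of the flat top of the round aluminium grinding head, 110 mm in diameter, 127 mm above the bench. On it, round the ring's axis, stands a neck 44 mm in diameter; the ring begins 11 mm above this point, so fingers may reach down beside the ring to within some 5 mm of the head.
- ring_center (a point): Centre of the black adjustment ring with ribbed, non-slip rubber sides, on its vertical axis, 152 mm above the bench. The ring is 52 mm in diameter and 28 mm high (138 to 166 mm above the bench), alike all round, without a mark. Grip it across its diameter from above, at any yaw. This point belongs to the mill and does not turn.
- ring_top (a point): Centre of the ring's top, 166 mm above the bench. The ring turns in place: clockwise from above closes the burrs, anticlockwise opens them. 20 clicks a turn, 18 degrees (0.314 rad) each; it snaps from rest to rest and resists up to about 0.2 Nm before each snap. It starts 5 to 8 clicks from the touch. Does not turn with the ring.
- burr_gap (a joint): Gap between the burrs in the head (m): 0 at first touch, +0.00001 a click; too fine for this noisy reading: feel the touch. It comes where the next rest after the last snap would be; instead of snapping on, the ring resists with 0.14 Nm rising by 3.5 Nm per rad (0.4 Nm at 0.07 rad); over 1 Nm (0.25 rad past it) spoils the burrs. Opening from it, rests lie at 1, 2, 3... clicks.
- reagent_bottle: White plastic bottle with cap, 52 mm in diameter, 120 mm high, standing loose near the mill. Origin: centre of its underside.
- beaker: Clear glass beaker, 64 mm in diameter, 85 mm high, standing loose near the mill. Origin: centre of its underside.
- tube_rack: White rack for test tubes, 60 x 160 mm and 45 mm high, with glass tubes up to 87 mm, standing loose near the mill. Origin: centre of its underside.

How it is judged:
By the outcome, as a careful person would: the job done as asked, in the order asked, and still so for the second after the job is handed in, with the robot touching nothing.
It also fails if it takes over 72 s, if anything falls off the work surface, if the arm or the gripper's body presses on something with over 40 N, if the wrist force passes 120 N, or if a joint passes its speed limit or range.

### The arm

A 6-joint arm with a two-finger parallel gripper is mounted at the origin on the work surface. World frame = base frame: x ahead of the robot, y to its left, z up, the work surface at z = 0. Lengths are in m, angles in rad, forces in N, time in s.
With the tool pointing down it reaches from about 0.3 to 0.775 m from the base axis. Payload 14.6 kg.
Tool frame: the origin (TCP) lies midway between the tips of the shut fingers; the grasp point (between the pads) lies 19 mm behind it; y points along the fingers, z is the direction in which the jaws open and shut, and the axes are right-handed (so a half turn about y gives the same grasp; the last joint's range is limited). The gripper opens to 85 mm and grips with 20 to 120 N. Pads are 22 mm wide; open, the fingers measure 114 mm over their backs; the gripper's body (76 mm by 85 mm) begins 54 mm behind the grasp point. The pads swing forward as they close: fully open they stand 13 mm farther back than shut.
Start: joints at [-1.333, 0.3, 1.521, -0, 1.321, -0.067], TCP at [0.165, -0.525, 0.231] pointing down, gripper open.
Joint ranges: [-3.03, 3.03], [-0.79, 2.21], [0.23, 2.52], [-1.04, 4.18], [0, 3.07], [-2.55, 2.55]. Speed limits (rad/s): [2.22, 2.22, 2.57, 3.14, 3.14, 3.14].

### API

Orientations are given as [roll, pitch, yaw] about the fixed x, y, z axes, in that order (R = Rz(yaw) Ry(pitch) Rx(roll)).
In Python, from rig import * gives the robot as it stands.
- The arm moves only by the tool play_rows, never from a script. Its argument "targets" is a list of rows, each a list of 6 numbers: the shift along the tool's x, y, z in mm, then the turn, a rotation vector about the tool's x, y, z in rad. A call has 1 to 5 rows; each row is the pose to reach, as a shift and turn from the pose commanded when the call began, along the tool's axes at that moment; what a row does not reach only later rows make up. A row lasts 1/12 s, in which the tool goes at most 41.7 mm and 7.16 degrees, less where a joint would pass 70% of its speed; a pose out of reach is approached as far as the arm can. A call with a gripper value outside its range is refused whole. "gripper" is the opening, from 0 (shut) to 1 (fully open), set as the call begins (left out, the last holds). The fingers move at their own pace and stop on an object; "squeeze" is the grip in N (left out, the last holds). Time passes only in rows, so rows that repeat a pose let the fingers close. It gives the time, the measured TCP pose, the force and the opening at its end, in the units of the state.
- sense(): the state, without advancing time (a new reading comes with each control period).
- camera(name): name is "scene" or "top" or "wrist"; returns a dict with "frame" (384x512x3 uint8, blue, green, red), "intrinsics" (3x3 intrinsics, pixels), "R" (3x3) and "t" (3): a world point X has camera coordinates R X + t. Camera axes: x right, y down, z forward; pixel columns grow to the right and rows downward; lengths in m; the calibration is good to about 2 mm. The wrist camera is an equidistant fisheye: a pixel r from the principal point sees the ray r / f radians off the axis. A picture is of the moment at which its call begins. There is no depth.
- job_done(): hands the job in, once; it reports no verdict.
The state is a dict: "time_s": time; "qpos": joint angles; "dq": joint speeds; "tau": joint torques, N m; "tool_pos": TCP position; "orientation": TCP orientation; "force": force on the tool from outside, world axes, zero at the start; "torque": the same for the moment, N m; "finger_gap": finger opening in m.
Only numpy, scipy, OpenCV 4.12 (cv2) and the standard library are available. Lean on these libraries where they do the work, as an engineer would, in place of code of your own. Each camera call takes 0.05 s, during which the arm holds its last target. There are 200 camera calls.

## Working session

There is one attempt and no reset: what is moved stays moved. The work goes in short steps, Python scripts to look and compute and a tool call to move; the robot and the scene stay as the last step left them, time stands still between calls to the robot, and variables do not carry over. Pictures are saved under pics/ and viewed, on a budget of 10 in all, crops included, one or two more only if the job needs it, and the job is handed in when it is done.

Besides the shell and the picture viewer there is one more tool, called after "Request:" as name(argument=value, ...), one argument or row to a line, values as JSON. play_rows: Moves the arm, as the interface text tells. Its arguments: {"type":"object","properties":{"targets":{"type":"array","items":{"type":"array","items":{"type":"number"}}},"gripper":{"type":"number"},"squeeze":{"type":"number"}},"required":["targets"]}

```bash
mkdir -p pics
python3 - <<'E'
from rig import *
import cv2,numpy as np
print(sense())
for n in("scene","top"):
    c=camera(n); cv2.imwrite(f"pics/{n}0.png",c["frame"]); np.savez(f"{n}0.npz",**c)
a=cv2.imread("pics/scene0.png");b=cv2.imread("pics/top0.png")
cv2.imwrite("pics/a0.png",cv2.resize(np.vstack([a,b]),None,fx=.78,fy=.78))
E
```

```text
{'time_s': 0.0, 'qpos': array([-1.33257076e+00,  3.00479778e-01,  1.52157130e+00,  1.94645705e-05,
        1.32069140e+00, -6.66098326e-02]), 'dq': array([-0.00056224, -0.00023433,  0.00012192,  0.00168133,  0.00076864,
        0.00018379]), 'tau': array([-4.21554549e-03, -5.43496406e+01, -3.61794305e+01, -2.60113566e-04,
        3.93349314e-03, -3.47270304e-05]), 'tool_pos': array([ 0.16501768, -0.52442311,  0.23072069]), 'orientation': array([-1.57194235e+00,  9.53445391e-05, -2.83676213e+00]), 'force': array([-0.77445029,  0.44058244, -0.114546  ]), 'torque': array([ 0.02531138, -0.00382364, -0.02041504]), 'finger_gap': 0.08542277966462514}
```

View pics/top0.png

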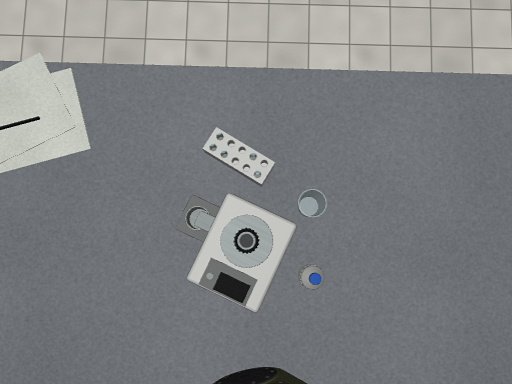

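View pics/scene0.png

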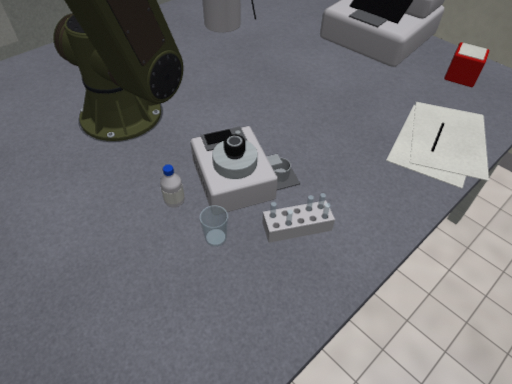

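The top view shows the black ring at about (246,240) on the head, the bottle cap at (315,279), the beaker at (312,203) and the rack at (239,156). In the scene view the ring is at about (235,146).

```bash
cat > h.py <<'E'
import numpy as np,cv2
def ray(c,u,v,z):
    d=c["R"].T@np.linalg.inv(c["intrinsics"])@np.array([u,v,1.]); o=-c["R"].T@c["t"]
    return o+d*(z-o[2])/d[2]
def proj(c,X):
    p=c["intrinsics"]@(c["R"]@np.array(X)+c["t"]); return p[:2]/p[2]
E
python3 - <<'E'
from h import *
c=dict(np.load("top0.npz")); s=dict(np.load("scene0.npz"))
def blob(c,u,v,r,th):
    g=cv2.cvtColor(c["frame"],cv2.COLOR_BGR2GRAY); m=np.zeros_like(g); m[v-r:v+r,u-r:u+r]=(g[v-r:v+r,u-r:u+r]<th)*255
    cs,_=cv2.findContours(m,cv2.RETR_EXTERNAL,cv2.CHAIN_APPROX_NONE)
    return max(cs,key=cv2.contourArea)
print("cam",-c["R"].T@c["t"],-s["R"].T@s["t"])
for th in(50,70,90):
    k=blob(c,246,240,19,th); (u,v),r=cv2.minEnclosingCircle(k); e=cv2.fitEllipse(k)
    print(th,(u,v),r,e,ray(c,*e[0],.160), ray(c,*e[0],.166))
    k=blob(s,235,146,18,th); x,y,w,h=cv2.boundingRect(k); M=cv2.moments(k); q=(M['m10']/M['m00'],M['m01']/M['m00']); print('scene',x,y,w,h,q,ray(s,*q,.152))
X=ray(c,*e[0],.160)
print(proj(s,[X[0],X[1],.152]),proj(s,[X[0],X[1],.166]))
# head circle fit from edges, at z=.127
g=cv2.cvtColor(c["frame"],cv2.COLOR_BGR2GRAY)
h=cv2.HoughCircles(g[180:300,190:310],cv2.HOUGH_GRADIENT_ALT,1,20,param1=100,param2=.6,minRadius=20,maxRadius=34); print(h)
if h is not None: print(ray(c,h[0,0,0]+190,h[0,0,1]+180,.127))
for n,p in dict(bottle=(315,279,.12),beaker=(312,200,.085),rack=(239,156,.045),cup=(198,217,.046),corner=(230,194,.092),c2=(296,223,.092),c3=(255,311,.092),c4=(188,279,.092)).items(): print(n,ray(c,*p).round(3))
E
```

```text
cam [0.45823708 0.04196073 1.1138879 ] [ 1.00509574 -0.39106915  0.79417568]
50 (246.27586364746094, 240.29310607910156) 12.296296119689941 ((246.07864379882812, 240.2588348388672), (23.014638900756836, 23.4106502532959), 5.867194175720215) [0.47333893 0.06277884 0.16      ] [0.47324394 0.06264789 0.166     ]
scene 217 130 28 29 (230.6191191191191, 145.18368368368368) [0.4654281  0.05432609 0.152     ]
70 (246.09812927246094, 240.16355895996094) 12.505020141601562 ((246.03231811523438, 240.23312377929688), (23.167688369750977, 23.753604888916016), 177.01620483398438) [0.47338774 0.06287358 0.16      ] [0.47329244 0.06274204 0.166     ]
scene 217 129 28 30 (231.6982323232323, 143.42455808080805) [0.46251726 0.06025419 0.152     ]
90 (246.04354858398438, 240.3885040283203) 12.736490249633789 ((246.0635528564453, 240.31854248046875), (23.757993698120117, 24.1187744140625), 15.287374496459961) [0.47321869 0.06280551 0.16      ] [0.47312445 0.0626744  0.166     ]
scene 217 129 29 30 (231.83862433862433, 142.88536155202823) [0.46131596 0.06174635 0.152     ]
[235.48905944 145.20409441] [235.37376217 140.77062646]
[[[53.       59.       27.695759]]]
[0.47628722 0.06998657 0.127     ]
bottle [ 0.398 -0.082  0.12 ]
beaker [ 0.566 -0.077  0.085]
rack [0.668 0.088 0.045]
cup [0.524 0.176 0.046]
corner [0.574 0.102 0.092]
c2 [ 0.515 -0.043  0.092]
c3 [0.326 0.041 0.092]
c4 [0.389 0.186 0.092]
```

```bash
cat >> h.py <<'E'
from scipy.spatial.transform import Rotation as Ro
def rel(st,pos,rpy):
    R0=Ro.from_euler("xyz",st["orientation"]); R1=Ro.from_euler("xyz",rpy)
    return (R0.inv().apply(np.array(pos)-st["tool_pos"])*1000).round(1),(R0.inv()*R1).as_rotvec().round(3)
E
python3 - <<'E'
from h import *; from rig import *
print(rel(sense(),[.4733,.0628,.231],[-np.pi/2,0,-.04]))
E
```

```text
(array([-4.703e+02,  3.000e-01, -4.676e+02]), array([ 0.000e+00, -2.797e+00, -2.000e-03]))
```

Request:
play_rows(
  targets=[
    [-29,0,-29,0,0,0],
    [-58,0,-58,0,0,0],
    [-87,0,-87,0,0,0],
    [-116,0,-116,0,0,0],
    [-145,0,-145,0,0,0],
  ],
  gripper=1,
  squeeze=30,
)

```text
time_s: 0.52
tool_pos: [0.2601, -0.3409, 0.231]
orientation: [-1.571, -0.0, -2.837]
force: [1.3, -0.2, 0.6]
finger_gap: 0.0856
```

Request:
play_rows(
  targets=[
    [-29,0,-29,0,0,0],
    [-58,0,-58,0,0,0],
    [-87,0,-87,0,0,0],
    [-116,0,-116,0,0,0],
    [-145,0,-145,0,0,0],
  ],
)

```text
time_s: 0.93
tool_pos: [0.3549, -0.159, 0.2313]
orientation: [-1.571, 0.0, -2.837]
force: [1.3, -0.1, -0.2]
finger_gap: 0.0857
```

Request:
play_rows(
  targets=[
    [-29,0,-29,0,0,0],
    [-58,0,-58,0,0,0],
    [-87,0,-87,0,0,0],
    [-116,0,-116,0,0,0],
    [-145,0,-145,0,0,0],
  ],
)

```text
time_s: 1.35
tool_pos: [0.4498, 0.0231, 0.2312]
orientation: [-1.571, -0.0, -2.837]
force: [0.2, -0.5, -0.1]
finger_gap: 0.0855
```

Request:
play_rows(
  targets=[
    [0,0,0,0,-0.12,0],
    [0,0,0,0,-0.24,0],
    [0,0,0,0,-0.36,0],
    [0,0,0,0,-0.48,0],
    [0,0,0,0,-0.6,0],
  ],
)

```text
time_s: 1.77
tool_pos: [0.4493, 0.021, 0.231]
orientation: [-1.571, -0.0, -2.231]
force: [-0.0, -0.1, 0.1]
finger_gap: 0.0854
```

Request:
play_rows(
  targets=[
    [0,0,0,0,-0.12,0],
    [0,0,0,0,-0.24,0],
    [0,0,0,0,-0.36,0],
    [0,0,0,0,-0.48,0],
    [0,0,0,0,-0.6,0],
  ],
)

```text
time_s: 2.18
tool_pos: [0.4493, 0.0209, 0.231]
orientation: [-1.571, -0.0, -1.631]
force: [0.0, 0.3, -0.6]
finger_gap: 0.0857
```

Request:
play_rows(
  targets=[
    [0,0,0,0,-0.12,0],
    [0,0,0,0,-0.24,0],
    [0,0,0,0,-0.36,0],
    [0,0,0,0,-0.48,0],
    [0,0,0,0,-0.6,0],
  ],
)

```text
time_s: 2.6
tool_pos: [0.4493, 0.0209, 0.231]
orientation: [-1.571, 0.0, -1.031]
force: [-0.9, -0.5, 1.3]
finger_gap: 0.0856
```

Request:
play_rows(
  targets=[
    [0,0,0,0,-0.12,0],
    [0,0,0,0,-0.24,0],
    [0,0,0,0,-0.36,0],
    [0,0,0,0,-0.48,0],
    [0,0,0,0,-0.6,0],
  ],
)

```text
time_s: 3.02
tool_pos: [0.4493, 0.0209, 0.231]
orientation: [-1.571, 0.001, -0.431]
force: [0.6, 0.8, -0.5]
finger_gap: 0.0852
```

Run:
```python
from h import *; from rig import *
s=sense(); print(s, rel(s,[.4733,.0628,.231],[-np.pi/2,0,-.04]))
c=camera("wrist"); cv2.imwrite("pics/w1.png",c["frame"]); np.savez("w1.npz",**c)
K=c["intrinsics"]
p=c["R"]@np.array([.4733,.0628,.166])+c["t"]; th=np.arccos(p[2]/np.linalg.norm(p)); print("pred ring", K[:2,2]+K[0,0]*th*p[:2]/np.linalg.norm(p[:2]))
```

```text
{'time_s': 3.0167, 'qpos': array([-3.51062837e-02,  7.50761641e-02,  1.78861937e+00,  4.08656725e-05,
        1.27844744e+00, -1.17504428e+00]), 'dq': array([ 9.80700088e-05,  5.30689990e-04, -1.45006507e-03,  7.23676776e-04,
        2.89030584e-04, -1.42926746e+00]), 'tau': array([ 5.23851213e-04, -4.02224529e+01, -3.56137562e+01, -3.13478949e-04,
        1.92175583e-03,  3.01717490e+00]), 'tool_pos': array([0.44932373, 0.02085158, 0.23104071]), 'orientation': array([-1.57097237e+00,  5.22864042e-04, -4.30870162e-01]), 'force': array([ 0.63663688,  0.82622514, -0.49640664]), 'torque': array([-0.02375399,  0.02941369, -0.00469252]), 'finger_gap': 0.08524234416117776} (array([ 4.3,  0. , 48.1]), array([ 0.   , -0.391, -0.001]))
pred ring [321.470906  204.9392243]
```

View pics/w1.png

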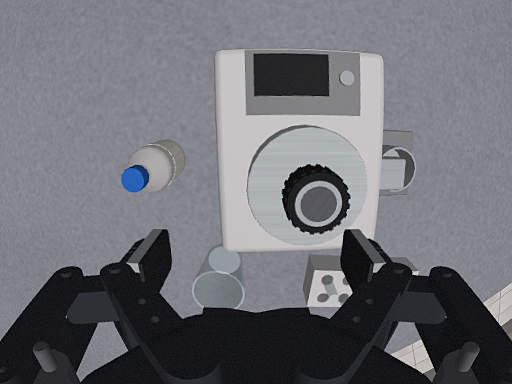

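The wrist view shows the ring's top centred near (321,204), and the top-camera estimate predicted (321,205), so they agree. I'm moving over it and descending.

Request:
play_rows(
  targets=[
    [2,0,24,0,0,0],
    [4,0,48,0,0,0],
    [4,10,48,0,0,0],
    [4,30,48,0,0,0],
    [4,50,48,0,0,0],
  ],
)

```text
time_s: 3.48
tool_pos: [0.4733, 0.0628, 0.1805]
orientation: [-1.571, -0.0, -0.439]
force: [0.1, -0.6, -0.7]
finger_gap: 0.0855
```

Request:
play_rows(
  targets=[
    [0,15,0,0,0,0],
    [0,30,0,0,0,0],
    [0,40,0,0,0,0],
    [0,46,0,0,0,0],
    [0,46,0,0,0,0],
  ],
)

```text
time_s: 3.9
tool_pos: [0.4729, 0.0625, 0.1342]
orientation: [-1.572, 0.002, -0.438]
force: [0.4, -0.1, 0.2]
finger_gap: 0.0854
```

Run:
```python
from h import *; from rig import *
s=sense(); print(s["tool_pos"],s["orientation"],s["force"],s["torque"],s["qpos"][5], rel(s,[.4733,.0628,.134],[-np.pi/2,0,-.437]))
```

```text
[0.47286531 0.06249344 0.13423985] [-1.57171487  0.00165204 -0.4379059 ] [ 0.41659937 -0.08573403  0.15037551] [ 0.04117221 -0.03000421  0.00338247] -1.0782721641534505 (array([0.3, 0.2, 0.5]), array([ 0.001, -0.001, -0.002]))
```

Request:
play_rows(
  targets=[
    [0,0,0,0,0,0],
    [0,0,0,0,0,0],
    [0,0,0,0,0,0],
    [0,0,0,0,0,0],
    [0,0,0,0,0,0],
  ],
  gripper=0,
  squeeze=30,
)

```text
time_s: 4.32
tool_pos: [0.4732, 0.0613, 0.1366]
orientation: [-1.573, -0.001, -0.437]
force: [-9.0, -12.6, 14.7]
finger_gap: 0.0513
```

Request:
play_rows(
  targets=[
    [0,0,0,0,0,0],
    [0,0,0,0,0,0],
    [0,0,0,0,0,0],
    [0,0,0,0,0,0],
    [0,0,0,0,0,0],
  ],
)

```text
time_s: 4.73
tool_pos: [0.4732, 0.0614, 0.1366]
orientation: [-1.573, -0.001, -0.437]
force: [-10.1, -12.5, 13.9]
finger_gap: 0.0513
```

```bash
cat > s.py <<'E'
from h import *; from rig import *
a=[sense()]
s=a[0]; print(s["time_s"],s["tool_pos"].round(4),s["orientation"].round(4),"F",s["force"].round(2),"T",s["torque"].round(3),"q6",s["qpos"][5].round(4),"tau6",s["tau"][5].round(3),s["finger_gap"])
E
python3 s.py
```

```text
4.7333 [0.4732 0.0614 0.1366] [-1.5731e+00 -1.0000e-03 -4.3700e-01] F [-10.09 -12.49  13.9 ] T [-2.361  1.691 -0.028] q6 -1.079 tau6 -0.006 0.05127711616539936
```

Request:
play_rows(
  targets=[
    [0,-1.2,-0.6,0,0,0],
    [0.5,-2.5,-1.2,0,0,0],
    [0.5,-2.5,-1.2,0,0,0],
    [0.5,-2.5,-1.2,0,0,0],
  ],
)

```text
time_s: 5.07
tool_pos: [0.473, 0.0612, 0.1369]
orientation: [-1.571, 0.001, -0.437]
force: [6.2, -0.1, -16.4]
finger_gap: 0.0511
```

```bash
python3 s.py
```

```text
5.0667 [0.473  0.0612 0.1369] [-1.5715e+00  8.0000e-04 -4.3710e-01] F [  6.2   -0.08 -16.45] T [-0.351 -0.791 -0.109] q6 -1.0816 tau6 -0.063 0.05112894848888635
```

Request:
play_rows(
  targets=[
    [-0.3,1.3,0.2,0,0,0],
    [-0.3,1.3,0.2,0,0,0],
    [-0.3,1.3,0.2,0,0,0],
  ],
)

```text
time_s: 5.32
tool_pos: [0.4731, 0.0613, 0.1368]
orientation: [-1.571, -0.0, -0.437]
force: [-1.1, -4.6, -1.2]
finger_gap: 0.0515
```

```bash
python3 s.py
```

```text
5.3167 [0.4731 0.0613 0.1368] [-1.5715e+00 -4.0000e-04 -4.3690e-01] F [-1.11 -4.6  -1.2 ] T [-1.21   0.333 -0.052] q6 -1.0811 tau6 -0.025 0.051486793325384514
```

Request:
play_rows(
  targets=[
    [0,0,0,0,0.04,0],
    [0,0,0,0,0.08,0],
    [0,0,0,0,0.12,0],
    [0,0,0,0,0.12,0],
  ],
)

```text
time_s: 5.65
tool_pos: [0.473, 0.0612, 0.1368]
orientation: [-1.572, -0.0, -0.559]
force: [-1.8, -6.4, 0.2]
finger_gap: 0.051
```

```bash
python3 s.py
```

```text
5.65 [0.473  0.0612 0.1368] [-1.5717e+00 -4.0000e-04 -5.5940e-01] F [-1.78 -6.42  0.2 ] T [-1.347  0.503 -0.077] q6 -0.9586 tau6 0.768 0.05096496398803454
```

Request:
play_rows(
  targets=[
    [0,0,0,0,0.05,0],
    [0,0,0,0,0.1,0],
    [0,0,0,0,0.15,0],
    [0,0,0,0,0.194,0],
    [0,0,0,0,0.194,0],
  ],
)

```text
time_s: 6.07
tool_pos: [0.4729, 0.061, 0.1367]
orientation: [-1.572, -0.0, -0.754]
force: [-2.9, -7.7, 0.9]
finger_gap: 0.0509
```

```bash
python3 s.py
```

```text
6.0667 [0.4729 0.061  0.1367] [-1.572e+00 -4.000e-04 -7.538e-01] F [-2.89 -7.72  0.88] T [-1.519  0.678 -0.071] q6 -0.7642 tau6 0.943 0.050891697310076894
```

Request:
play_rows(
  targets=[
    [0.2,0,-0.5,0,0.04,0],
    [0.2,0,-0.5,0,0.04,0],
  ],
)

```text
time_s: 6.23
tool_pos: [0.4729, 0.061, 0.1367]
orientation: [-1.571, -0.0, -0.793]
force: [-1.4, -4.4, 1.1]
finger_gap: 0.0509
```

```bash
python3 s.py
```

```text
6.2333 [0.4729 0.061  0.1367] [-1.571e+00 -2.000e-04 -7.926e-01] F [-1.4  -4.42  1.11] T [-0.927  0.587  0.031] q6 -0.7265 tau6 0.728 0.0508570441173605
```

Request:
play_rows(
  targets=[
    [0,0,0,0,0.04,0],
    [0,0,0,0,0.04,0],
  ],
)

```text
time_s: 6.4
tool_pos: [0.4728, 0.0609, 0.1368]
orientation: [-1.571, -0.0, -0.832]
force: [-2.7, -5.1, 1.7]
finger_gap: 0.0507
```

```bash
python3 s.py
```

```text
6.4 [0.4728 0.0609 0.1368] [-1.5713e+00 -3.0000e-04 -8.3180e-01] F [-2.7  -5.07  1.73] T [-1.063  0.731  0.014] q6 -0.6871 tau6 0.639 0.050652196482333434
```

Request:
play_rows(
  targets=[
    [0,0,0,0,0.04,0],
    [0,0,0,0,0.04,0],
  ],
)

```text
time_s: 6.57
tool_pos: [0.4728, 0.0609, 0.1368]
orientation: [-1.571, -0.0, -0.872]
force: [-2.4, -5.6, 1.3]
finger_gap: 0.0508
```

```bash
python3 s.py
```

```text
6.5667 [0.4728 0.0609 0.1368] [-1.5714e+00 -3.0000e-04 -8.7180e-01] F [-2.42 -5.57  1.32] T [-1.098  0.783 -0.122] q6 -0.6471 tau6 0.585 0.05080268741901386
```

Request:
play_rows(
  targets=[
    [0,0,0,0,0.04,0],
    [0,0,0,0,0.04,0],
  ],
)

```text
time_s: 6.73
tool_pos: [0.4728, 0.0609, 0.1368]
orientation: [-1.571, -0.0, -0.912]
force: [-3.9, -5.1, 1.4]
finger_gap: 0.0508
```

```bash
python3 s.py
```

```text
6.7333 [0.4728 0.0609 0.1368] [-1.5714e+00 -2.0000e-04 -9.1190e-01] F [-3.9  -5.06  1.44] T [-1.111  0.834 -0.094] q6 -0.6071 tau6 0.555 0.050750363600457794
```

Request:
play_rows(
  targets=[
    [0,0,0,0,0.04,0],
    [0,0,0,0,0.04,0],
  ],
)

```text
time_s: 6.9
tool_pos: [0.4728, 0.0609, 0.1367]
orientation: [-1.572, -0.0, -0.952]
force: [-2.8, -5.2, 2.2]
finger_gap: 0.0509
```

```bash
python3 s.py
```

```text
6.9 [0.4728 0.0609 0.1367] [-1.5715e+00 -2.0000e-04 -9.5200e-01] F [-2.83 -5.15  2.21] T [-1.134  0.863 -0.19 ] q6 -0.567 tau6 0.475 0.0509473341393879
```

Request:
play_rows(
  targets=[
    [0,0,0,0,0.04,0],
    [0,0,0,0,0.04,0],
  ],
)

```text
time_s: 7.07
tool_pos: [0.4727, 0.0608, 0.1367]
orientation: [-1.572, -0.0, -0.992]
force: [-3.7, -5.7, 2.7]
finger_gap: 0.0509
```

```bash
python3 s.py
```

```text
7.0667 [0.4727 0.0608 0.1367] [-1.5717e+00 -1.0000e-04 -9.9210e-01] F [-3.72 -5.7   2.7 ] T [-1.163  0.944 -0.212] q6 -0.5269 tau6 0.42 0.05085831444020217
```

Request:
play_rows(
  targets=[
    [0,0,0,0,0.04,0],
    [0,0,0,0,0.04,0],
  ],
)

```text
time_s: 7.23
tool_pos: [0.4727, 0.0608, 0.1367]
orientation: [-1.572, -0.0, -1.032]
force: [-4.8, -6.3, 3.2]
finger_gap: 0.0507
```

```bash
python3 s.py
```

```text
7.2333 [0.4727 0.0608 0.1367] [-1.5718e+00 -2.0000e-04 -1.0322e+00] F [-4.77 -6.25  3.17] T [-1.246  1.012 -0.364] q6 -0.4869 tau6 0.32 0.05066627512203105
```

Request:
play_rows(
  targets=[
    [0,0,0,0,0.04,0],
    [0,0,0,0,0.04,0],
  ],
)

```text
time_s: 7.4
tool_pos: [0.4726, 0.0608, 0.1367]
orientation: [-1.572, -0.0, -1.072]
force: [-4.3, -5.9, 2.0]
finger_gap: 0.0508
```

```bash
python3 s.py
```

```text
7.4 [0.4726 0.0608 0.1367] [-1.5718e+00 -2.0000e-04 -1.0720e+00] F [-4.28 -5.89  2.05] T [-1.164  1.019 -0.057] q6 -0.4471 tau6 0.675 0.05084082895396818
```

```bash
cat > m.py <<'E'
from h import *; from rig import *
a=[sense()]
for _ in range(4): camera("top"); a.append(sense())
f=lambda k:np.mean([s[k] for s in a],axis=0)
print(a[-1]["time_s"],"yaw",f("orientation")[2].round(4),"pos",f("tool_pos").round(4),"F",f("force").round(1),"Tz",f("torque")[2].round(3),"each",[float(s["torque"][2].round(2)) for s in a],"q6",a[-1]["qpos"][5].round(3),"tau6",[float(s["tau"][5].round(2)) for s in a])
E
python3 m.py
```

```text
7.6 yaw -1.0703 pos [0.4727 0.0608 0.1367] F [-4.1 -6.2  2.6] Tz -0.034 each [-0.06, -0.01, -0.08, -0.01, -0.02] q6 -0.449 tau6 [0.67, 0.34, 0.07, -0.02, -0.04]
```

Request:
play_rows(
  targets=[
    [0.2,0,-0.4,0,0.046,0],
    [0.2,0,-0.4,0,0.046,0],
  ],
)

```text
time_s: 7.77
tool_pos: [0.4726, 0.0608, 0.1367]
orientation: [-1.571, 0.0, -1.118]
force: [-2.2, -2.9, 2.2]
finger_gap: 0.0508
```

```bash
python3 m.py
```

```text
7.9667 yaw -1.1156 pos [0.4726 0.0608 0.1367] F [-3.8 -2.8  4. ] Tz 0.063 each [0.07, 0.04, 0.05, 0.06, 0.09] q6 -0.405 tau6 [0.91, 0.59, 0.24, 0.08, 0.08]
```

Request:
play_rows(
  targets=[
    [0,0,0,0,0.05,0],
    [0,0,0,0,0.05,0],
  ],
)

```text
time_s: 8.13
tool_pos: [0.4726, 0.0608, 0.1367]
orientation: [-1.571, 0.0, -1.168]
force: [-4.8, -3.8, 4.8]
finger_gap: 0.0508
```

```bash
python3 m.py
```

```text
8.3333 yaw -1.1661 pos [0.4726 0.0608 0.1367] F [-5.  -3.3  5.1] Tz -0.012 each [-0.08, -0.05, -0.03, 0.07, 0.02] q6 -0.354 tau6 [0.76, 0.46, 0.14, 0.04, 0.01]
```

Request:
play_rows(
  targets=[
    [0,0,0,0,0.05,0],
    [0,0,0,0,0.05,0],
  ],
)

```text
time_s: 8.5
tool_pos: [0.4725, 0.0607, 0.1367]
orientation: [-1.571, 0.0, -1.218]
force: [-5.2, -4.3, 4.7]
finger_gap: 0.0515
```

```bash
python3 m.py
```

```text
8.7 yaw -1.2163 pos [0.4725 0.0607 0.1367] F [-5.8 -3.9  5.5] Tz -0.099 each [-0.12, -0.11, -0.12, -0.1, -0.04] q6 -0.304 tau6 [0.7, 0.35, 0.03, -0.07, -0.1]
```

Request:
play_rows(
  targets=[
    [0,0,0,0,0.05,0],
    [0,0,0,0,0.05,0],
  ],
)

```text
time_s: 8.87
tool_pos: [0.4725, 0.0607, 0.1367]
orientation: [-1.571, 0.0, -1.268]
force: [-6.1, -4.1, 5.6]
finger_gap: 0.0509
```

```bash
python3 m.py
```

```text
9.0667 yaw -1.2663 pos [0.4725 0.0607 0.1367] F [-5.8 -3.9  5.5] Tz -0.113 each [-0.14, -0.14, -0.09, -0.08, -0.11] q6 -0.254 tau6 [0.65, 0.35, 0.04, -0.06, -0.09]
```

Request:
play_rows(
  targets=[
    [0,0,0,0,0.05,0],
    [0,0,0,0,0.05,0],
  ],
)

```text
time_s: 9.23
tool_pos: [0.4724, 0.0607, 0.1367]
orientation: [-1.572, 0.0, -1.318]
force: [-5.8, -4.5, 6.0]
finger_gap: 0.0513
```

```bash
python3 m.py
```

```text
9.4333 yaw -1.3164 pos [0.4724 0.0607 0.1367] F [-6.5 -4.1  6.1] Tz -0.199 each [-0.24, -0.18, -0.21, -0.19, -0.17] q6 -0.204 tau6 [0.55, 0.25, -0.06, -0.16, -0.18]
```

Request:
play_rows(
  targets=[
    [0,0,0,0,0.06,0],
    [0,0,0,0,0.06,0],
  ],
)

```text
time_s: 9.6
tool_pos: [0.4724, 0.0607, 0.1367]
orientation: [-1.572, 0.0, -1.379]
force: [-7.6, -4.7, 5.0]
finger_gap: 0.051
```

```bash
python3 m.py
```

```text
9.8 yaw -1.3765 pos [0.4724 0.0607 0.1367] F [-7.  -3.8  6.1] Tz -0.117 each [-0.03, -0.15, -0.15, -0.18, -0.08] q6 -0.144 tau6 [0.95, 0.47, 0.06, -0.07, -0.1]
```

Request:
play_rows(
  targets=[
    [0.1,-0.5,-0.4,0,0.06,0],
    [0.1,-0.5,-0.4,0,0.12,0],
    [0.1,-0.5,-0.4,0,0.18,0],
    [0.1,-0.5,-0.4,0,0.25,0],
    [0.1,-0.5,-0.4,0,0.32,0],
  ],
)

```text
time_s: 10.22
tool_pos: [0.472, 0.0607, 0.1368]
orientation: [-1.572, 0.0, -1.699]
force: [-3.6, -1.9, 0.2]
finger_gap: 0.0509
```

```bash
python3 m.py
```

```text
10.4167 yaw -1.6976 pos [0.472  0.0607 0.1368] F [-4.3 -2.1 -0.1] Tz -0.034 each [0.03, -0.01, -0.04, -0.09, -0.07] q6 0.174 tau6 [-1.77, -1.36, 1.51, 0.67, 0.16]
```

Request:
play_rows(
  targets=[
    [0,0,0,0,0.06,0],
    [0,0,0,0,0.12,0],
    [0,0,0,0,0.18,0],
    [0,0,0,0,0.24,0],
    [0,0,0,0,0.28,0],
  ],
)

```text
time_s: 10.83
tool_pos: [0.4718, 0.0608, 0.1368]
orientation: [-1.572, -0.0, -1.977]
force: [-8.7, -0.3, 1.1]
finger_gap: 0.0508
```

```bash
python3 m.py
```

```text
11.0333 yaw -1.9763 pos [0.4717 0.0608 0.1368] F [-7.3 -1.2  0.9] Tz -0.21 each [0.05, -0.26, -0.41, -0.27, -0.17] q6 0.454 tau6 [-0.51, -0.6, 0.44, 0.03, -0.14]
```

Request:
play_rows(
  targets=[
    [0,0,0,0,0.03,0],
    [0,0,0,0,0.03,0],
  ],
)

```text
time_s: 11.2
tool_pos: [0.4717, 0.0608, 0.1368]
orientation: [-1.572, -0.0, -2.006]
force: [-8.2, -1.6, 2.0]
finger_gap: 0.0509
```

```bash
python3 m.py
```

```text
11.4 yaw -2.0045 pos [0.4717 0.0608 0.1368] F [-7.6 -1.   0.9] Tz -0.089 each [-0.11, -0.05, -0.11, -0.08, -0.09] q6 0.484 tau6 [0.42, 0.18, -0.02, -0.08, -0.1]
```

Request:
play_rows(
  targets=[
    [0,0,0,0,0.03,0],
    [0,0,0,0,0.03,0],
  ],
)

```text
time_s: 11.57
tool_pos: [0.4717, 0.0608, 0.1368]
orientation: [-1.572, -0.0, -2.036]
force: [-7.3, -0.5, 1.8]
finger_gap: 0.0509
```

```bash
python3 m.py
```

```text
11.7667 yaw -2.0344 pos [0.4717 0.0608 0.1368] F [-7.7 -1.1  1. ] Tz -0.003 each [0.03, 0.03, -0.01, -0.07, 0.01] q6 0.514 tau6 [0.51, 0.27, 0.07, 0.01, -0.01]
```

Request:
play_rows(
  targets=[
    [0,0,0,0,0.03,0],
    [0,0,0,0,0.03,0],
  ],
)

```text
time_s: 11.93
tool_pos: [0.4717, 0.0608, 0.1368]
orientation: [-1.573, -0.001, -2.065]
force: [-7.9, 0.1, 2.0]
finger_gap: 0.0511
```

```bash
python3 m.py
```

```text
12.1333 yaw -2.0643 pos [0.4717 0.0608 0.1368] F [-8.3 -0.6  1.5] Tz -0.033 each [0.0, -0.07, -0.03, -0.06, -0.01] q6 0.544 tau6 [0.48, 0.25, 0.07, 0.01, -0.0]
```

Request:
play_rows(
  targets=[
    [0.2,0,-0.4,0,0.05,0],
    [0.2,0,-0.4,0,0.1,0],
    [0.2,0,-0.4,0,0.16,0],
    [0.2,0,-0.4,0,0.22,0],
    [0.2,0,-0.4,0,0.22,0],
  ],
)

```text
time_s: 12.55
tool_pos: [0.4714, 0.061, 0.1368]
orientation: [-1.572, -0.0, -2.288]
force: [-6.6, 0.4, 0.1]
finger_gap: 0.0511
```

```bash
python3 m.py
```

```text
12.75 yaw -2.2854 pos [0.4714 0.061  0.1368] F [-5.7  0.2  0.1] Tz -0.306 each [-0.34, -0.35, -0.31, -0.28, -0.26] q6 0.764 tau6 [0.92, 0.31, -0.11, -0.24, -0.27]
```

Request:
play_rows(
  targets=[
    [0,0,0,0,0.04,0],
    [0,0,0,0,0.04,0],
  ],
)

```text
time_s: 12.92
tool_pos: [0.4714, 0.061, 0.1367]
orientation: [-1.572, -0.0, -2.326]
force: [-5.5, 0.5, -0.3]
finger_gap: 0.0511
```

```bash
python3 m.py
```

```text
13.1167 yaw -2.3246 pos [0.4714 0.061  0.1368] F [-5.7  0.4 -0.1] Tz -0.053 each [-0.11, -0.01, -0.08, -0.01, -0.05] q6 0.804 tau6 [0.65, 0.33, 0.05, -0.03, -0.05]
```

Request:
play_rows(
  targets=[
    [0,0,0,0,0.03,0],
    [0,0,0,0,0.03,0],
  ],
)

```text
time_s: 13.28
tool_pos: [0.4714, 0.061, 0.1368]
orientation: [-1.572, -0.0, -2.356]
force: [-5.8, 0.8, 0.2]
finger_gap: 0.0509
```

```bash
python3 m.py
```

```text
13.4833 yaw -2.3543 pos [0.4714 0.061  0.1368] F [-6.1  0.8  0.1] Tz 0.013 each [0.08, 0.01, 0.0, 0.02, -0.04] q6 0.834 tau6 [0.54, 0.29, 0.09, 0.03, 0.01]
```

Request:
play_rows(
  targets=[
    [0,0,0,0,0.03,0],
    [0,0,0,0,0.03,0],
  ],
)

```text
time_s: 13.65
tool_pos: [0.4714, 0.061, 0.1368]
orientation: [-1.572, -0.0, -2.385]
force: [-6.8, 1.6, -0.0]
finger_gap: 0.051
```

```bash
python3 m.py
```

```text
13.85 yaw -2.3844 pos [0.4714 0.061  0.1368] F [-6.4  0.9 -0.1] Tz -0.041 each [-0.04, -0.02, -0.07, -0.01, -0.07] q6 0.864 tau6 [0.46, 0.25, 0.07, 0.01, -0.01]
```

Request:
play_rows(
  targets=[
    [0.2,0,-0.3,0,0.05,0],
    [0.2,0,-0.3,0,0.1,0],
    [0.2,0,-0.3,0,0.16,0],
    [0.2,0,-0.3,0,0.22,0],
    [0.2,0,-0.3,0,0.22,0],
  ],
)

```text
time_s: 14.27
tool_pos: [0.4713, 0.0612, 0.1368]
orientation: [-1.572, -0.0, -2.608]
force: [-5.1, 3.5, -1.0]
finger_gap: 0.0511
```

```bash
python3 m.py
```

```text
14.4667 yaw -2.6047 pos [0.4713 0.0612 0.1368] F [-4.6  2.5 -1.9] Tz -0.295 each [-0.32, -0.29, -0.37, -0.26, -0.25] q6 1.084 tau6 [0.94, 0.4, -0.08, -0.23, -0.26]
```

Request:
play_rows(
  targets=[
    [0,0,0,0,0.04,0],
    [0,0,0,0,0.04,0],
  ],
)

```text
time_s: 14.63
tool_pos: [0.4712, 0.0613, 0.1368]
orientation: [-1.572, -0.0, -2.645]
force: [-5.1, 2.8, -1.3]
finger_gap: 0.0512
```

```bash
python3 m.py
```

```text
14.8333 yaw -2.6438 pos [0.4713 0.0613 0.1368] F [-4.5  3.  -1.3] Tz -0.016 each [-0.01, -0.01, 0.01, -0.01, -0.05] q6 1.123 tau6 [0.67, 0.36, 0.08, -0.0, -0.03]
```

Request:
play_rows(
  targets=[
    [0,0,0,0,0.03,0],
    [0,0,0,0,0.03,0],
  ],
)

```text
time_s: 15.0
tool_pos: [0.4712, 0.0613, 0.1368]
orientation: [-1.572, -0.0, -2.675]
force: [-5.0, 3.6, -2.0]
finger_gap: 0.0506
```

```bash
python3 m.py
```

```text
15.2 yaw -2.6735 pos [0.4713 0.0613 0.1368] F [-4.9  3.1 -1.6] Tz 0.052 each [0.07, 0.06, 0.06, 0.05, 0.02] q6 1.153 tau6 [0.58, 0.32, 0.12, 0.06, 0.04]
```

Request:
play_rows(
  targets=[
    [0,0,0,0,0.03,0],
    [0,0,0,0,0.03,0],
  ],
)

```text
time_s: 15.37
tool_pos: [0.4712, 0.0613, 0.1368]
orientation: [-1.572, -0.0, -2.705]
force: [-5.0, 4.2, -1.5]
finger_gap: 0.051
```

```bash
python3 m.py
```

```text
15.5667 yaw -2.7035 pos [0.4712 0.0613 0.1368] F [-4.9  3.3 -1.3] Tz -0.055 each [-0.04, -0.04, -0.06, -0.04, -0.09] q6 1.183 tau6 [0.45, 0.23, 0.04, -0.01, -0.03]
```

Request:
play_rows(
  targets=[
    [0.2,0,-0.3,0,0.05,0],
    [0.2,0,-0.3,0,0.1,0],
    [0.2,0,-0.3,0,0.16,0],
    [0.2,0,-0.3,0,0.22,0],
    [0.2,0,-0.3,0,0.22,0],
  ],
)

```text
time_s: 15.98
tool_pos: [0.4711, 0.0615, 0.1368]
orientation: [-1.572, 0.0, -2.927]
force: [-2.9, 4.3, -3.1]
finger_gap: 0.0507
```

```bash
python3 m.py
```

```text
16.1833 yaw -2.9237 pos [0.4711 0.0615 0.1368] F [-2.7  4.4 -3.3] Tz -0.282 each [-0.3, -0.27, -0.34, -0.23, -0.27] q6 1.403 tau6 [1.11, 0.4, -0.09, -0.24, -0.27]
```

Request:
play_rows(
  targets=[
    [0,0,0,0,0.03,0],
    [0,0,0,0,0.03,0],
  ],
)

```text
time_s: 16.35
tool_pos: [0.4711, 0.0615, 0.1368]
orientation: [-1.572, 0.0, -2.954]
force: [-3.4, 5.4, -2.9]
finger_gap: 0.0506
```

```bash
python3 m.py
```

```text
16.55 yaw -2.9527 pos [0.4711 0.0615 0.1368] F [-3.1  5.3 -3.7] Tz -0.041 each [0.01, -0.08, -0.05, -0.04, -0.04] q6 1.433 tau6 [0.48, 0.24, 0.03, -0.03, -0.05]
```

Request:
play_rows(
  targets=[
    [0,0,0,0,0.03,0],
    [0,0,0,0,0.03,0],
  ],
)

```text
time_s: 16.72
tool_pos: [0.4711, 0.0615, 0.1368]
orientation: [-1.572, 0.0, -2.984]
force: [-2.7, 4.5, -3.5]
finger_gap: 0.0507
```

```bash
python3 m.py
```

```text
16.9167 yaw -2.9824 pos [0.4711 0.0615 0.1368] F [-3.1  5.2 -3.5] Tz 0.129 each [0.12, 0.09, 0.11, 0.2, 0.12] q6 1.463 tau6 [0.64, 0.4, 0.19, 0.12, 0.11]
```

Request:
play_rows(
  targets=[
    [0,0,0,0,0.02,0],
    [0,0,0,0,0.02,0],
  ],
)

```text
time_s: 17.08
tool_pos: [0.4711, 0.0615, 0.1368]
orientation: [-1.572, 0.0, -3.003]
force: [-2.7, 6.0, -2.8]
finger_gap: 0.0512
```

```bash
python3 m.py
```

```text
17.2833 yaw -3.0021 pos [0.4711 0.0616 0.1368] F [-3.   5.6 -3.6] Tz 0.161 each [0.17, 0.18, 0.14, 0.16, 0.16] q6 1.483 tau6 [0.52, 0.36, 0.23, 0.18, 0.17]
```

Request:
play_rows(
  targets=[
    [0,0,0,0,0.02,0],
    [0,0,0,0,0.02,0],
  ],
)

```text
time_s: 17.45
tool_pos: [0.4711, 0.0616, 0.1368]
orientation: [-1.572, -0.0, -3.023]
force: [-3.3, 5.8, -3.3]
finger_gap: 0.0509
```

```bash
python3 m.py
```

```text
17.65 yaw -3.022 pos [0.4711 0.0616 0.1368] F [-2.9  5.9 -3.4] Tz 0.217 each [0.24, 0.2, 0.19, 0.24, 0.21] q6 1.503 tau6 [0.58, 0.42, 0.29, 0.24, 0.23]
```

Request:
play_rows(
  targets=[
    [0,0,0,0,0.02,0],
    [0,0,0,0,0.02,0],
  ],
)

```text
time_s: 17.82
tool_pos: [0.4711, 0.0616, 0.1368]
orientation: [-1.572, -0.0, -3.043]
force: [-2.8, 5.8, -3.7]
finger_gap: 0.0511
```

```bash
python3 m.py
```

```text
18.0167 yaw -3.0419 pos [0.4711 0.0616 0.1368] F [-3.3  5.6 -3.6] Tz 0.281 each [0.26, 0.26, 0.25, 0.33, 0.3] q6 1.522 tau6 [0.64, 0.48, 0.34, 0.3, 0.29]
```

Request:
play_rows(
  targets=[
    [0,0,0,0,-0.05,0],
    [0,0,0,0,-0.1,0],
    [0,0,0,0,-0.1,0],
  ],
)

```text
time_s: 18.27
tool_pos: [0.4711, 0.0615, 0.1368]
orientation: [-1.572, 0.0, -2.939]
force: [-2.4, 5.1, -3.1]
finger_gap: 0.0511
```

```bash
python3 m.py
```

```text
18.4667 yaw -2.9413 pos [0.4711 0.0615 0.1368] F [-3.1  5.  -3.5] Tz 0.011 each [0.01, 0.06, 0.04, -0.01, -0.05] q6 1.423 tau6 [-1.1, -0.51, -0.13, -0.02, 0.01]
```

Request:
play_rows(
  targets=[
    [0,0,0,0,-0.04,0],
    [0,0,0,0,-0.08,0],
    [0,0,0,0,-0.08,0],
  ],
)

```text
time_s: 18.72
tool_pos: [0.4711, 0.0615, 0.1368]
orientation: [-1.572, 0.0, -2.86]
force: [-1.9, 4.8, -2.9]
finger_gap: 0.0511
```

```bash
python3 m.py
```

```text
18.9167 yaw -2.8614 pos [0.4711 0.0614 0.1368] F [-2.6  4.4 -2.9] Tz 0.03 each [0.04, 0.05, 0.04, 0.0, 0.02] q6 1.343 tau6 [-0.75, -0.37, -0.09, 0.0, 0.02]
```

Request:
play_rows(
  targets=[
    [0,0,0,0,-0.04,0],
    [0,0,0,0,-0.08,0],
    [0,0,0,0,-0.08,0],
  ],
)

```text
time_s: 19.17
tool_pos: [0.4712, 0.0614, 0.1368]
orientation: [-1.572, 0.0, -2.781]
force: [-2.0, 6.0, -3.7]
finger_gap: 0.051
```

```bash
python3 m.py
```

```text
19.3667 yaw -2.7836 pos [0.4712 0.0614 0.1368] F [-1.8  5.  -4.3] Tz 0.188 each [0.21, 0.18, 0.18, 0.17, 0.2] q6 1.265 tau6 [-0.77, -0.45, -0.02, 0.12, 0.15]
```

Request:
play_rows(
  targets=[
    [0,0,0,0,-0.04,0],
    [0,0,0,0,-0.08,0],
    [0,0,0,0,-0.08,0],
  ],
)

```text
time_s: 19.62
tool_pos: [0.4712, 0.0613, 0.1368]
orientation: [-1.571, 0.0, -2.703]
force: [-2.1, 5.0, -4.8]
finger_gap: 0.0511
```

```bash
python3 m.py
```

```text
19.8167 yaw -2.705 pos [0.4712 0.0613 0.1368] F [-1.7  5.3 -4.7] Tz 0.282 each [0.31, 0.31, 0.27, 0.2, 0.32] q6 1.187 tau6 [-0.63, -0.18, 0.15, 0.25, 0.27]
```

Request:
play_rows(
  targets=[
    [0,0,0,0,-0.04,0],
    [0,0,0,0,-0.07,0],
    [0,0,0,0,-0.07,0],
  ],
)

```text
time_s: 20.07
tool_pos: [0.4712, 0.0612, 0.1368]
orientation: [-1.571, 0.0, -2.635]
force: [-1.6, 5.1, -5.3]
finger_gap: 0.051
```

```bash
python3 m.py
```

```text
20.2667 yaw -2.6369 pos [0.4712 0.0612 0.1368] F [-1.3  5.1 -5.8] Tz -0.004 each [-0.01, 0.03, -0.06, 0.02, -0.01] q6 1.118 tau6 [-0.7, -0.42, -0.11, -0.01, 0.02]
```

Request:
play_rows(
  targets=[
    [-0.1,0.4,-0.3,0,-0.06,0],
    [-0.1,0.4,-0.3,0,-0.12,0],
    [-0.1,0.4,-0.3,0,-0.18,0],
    [-0.1,0.4,-0.3,0,-0.24,0],
    [-0.1,0.4,-0.3,0,-0.24,0],
  ],
)

```text
time_s: 20.68
tool_pos: [0.4713, 0.0611, 0.1367]
orientation: [-1.57, 0.0, -2.395]
force: [-2.2, 1.6, -1.1]
finger_gap: 0.051
```

```bash
python3 m.py
```

```text
20.8833 yaw -2.3979 pos [0.4713 0.0611 0.1368] F [-1.3 -0.  -0.9] Tz 0.196 each [0.37, 0.21, 0.15, 0.1, 0.14] q6 0.88 tau6 [-0.97, -0.57, -0.17, 0.03, 0.08]
```

Request:
play_rows(
  targets=[
    [0,0,0,0,-0.04,0],
    [0,0,0,0,-0.074,0],
    [0,0,0,0,-0.074,0],
  ],
)

```text
time_s: 21.13
tool_pos: [0.4714, 0.061, 0.1368]
orientation: [-1.57, 0.0, -2.323]
force: [-0.4, -1.2, -1.1]
finger_gap: 0.0513
```

```bash
python3 m.py
```

```text
21.3333 yaw -2.3243 pos [0.4714 0.061  0.1368] F [ 0.1 -2.3 -0.2] Tz 0.002 each [-0.03, 0.05, 0.03, -0.05, 0.01] q6 0.806 tau6 [-0.78, -0.46, -0.14, -0.05, -0.03]
```

Request:
play_rows(
  targets=[
    [0,0,0,0,-0.06,0],
    [0,0,0,0,-0.12,0],
    [0,0,0,0,-0.18,0],
    [0,0,0,0,-0.24,0],
    [0,0,0,0,-0.24,0],
  ],
)

```text
time_s: 21.75
tool_pos: [0.4716, 0.0609, 0.1368]
orientation: [-1.57, 0.0, -2.08]
force: [3.1, -4.6, 0.1]
finger_gap: 0.0509
```

```bash
python3 m.py
```

```text
21.95 yaw -2.0837 pos [0.4715 0.0609 0.1368] F [ 2.8 -4.7 -0.7] Tz 0.314 each [0.32, 0.32, 0.28, 0.34, 0.3] q6 0.566 tau6 [-0.98, -0.43, 0.08, 0.24, 0.28]
```

Request:
play_rows(
  targets=[
    [0,0,0,0,-0.04,0],
    [0,0,0,0,-0.074,0],
    [0,0,0,0,-0.074,0],
  ],
)

```text
time_s: 22.2
tool_pos: [0.4716, 0.0609, 0.1368]
orientation: [-1.569, -0.0, -2.009]
force: [3.4, -4.5, -1.5]
finger_gap: 0.0515
```

```bash
python3 m.py; python3 -c "
from rig import *; import cv2
cv2.imwrite('pics/w2.png',camera('wrist')['frame'])"
```

```text
22.4 yaw -2.0108 pos [0.4716 0.0609 0.1368] F [ 3.3 -5.  -1.2] Tz 0.029 each [0.02, 0.01, 0.03, 0.06, 0.02] q6 0.493 tau6 [-0.75, -0.35, -0.09, -0.01, 0.01]
```

View pics/w2.png

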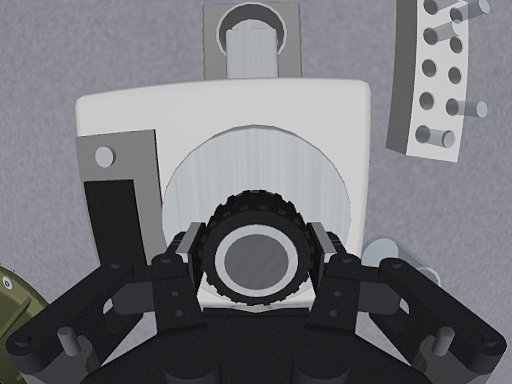

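The pads sit on the ring, around (255,258), with no visible damage or misalignment, and the torque is near zero at the third rest. I'm releasing and lifting.

Request:
play_rows(
  targets=[
    [0,0,0,0,0,0],
    [0,0,0,0,0,0],
    [0,0,0,0,0,0],
    [0,0,0,0,0,0],
    [0,0,0,0,0,0],
  ],
  gripper=1,
)

```text
time_s: 22.87
tool_pos: [0.4712, 0.0613, 0.1366]
orientation: [-1.571, 0.0, -2.009]
force: [-0.5, -0.1, 0.5]
finger_gap: 0.0855
```

Request:
play_rows(
  targets=[
    [0,0,0,0,0,0],
    [0,-10,0,0,0,0],
    [0,-30,0,0,0,0],
    [0,-50,0,0,0,0],
    [0,-80,0,0,0,0],
  ],
)

```text
time_s: 23.28
tool_pos: [0.4704, 0.0612, 0.2169]
orientation: [-1.573, -0.001, -2.009]
force: [0.1, -0.2, 0.3]
finger_gap: 0.0852
```

Request:
play_rows(
  targets=[
    [0,-20,0,0,0,0],
    [0,-40,0,0,0,0],
    [0,-40,0,0,0,0],
    [0,-40,0,0,0,0],
    [0,-40,0,0,0,0],
  ],
)

```text
time_s: 23.7
tool_pos: [0.4709, 0.0612, 0.2562]
orientation: [-1.571, -0.0, -2.009]
force: [1.0, 0.1, -0.1]
finger_gap: 0.0852
```

```bash
python3 s.py; python3 -c "
from rig import *; import cv2
cv2.imwrite('pics/s3.png',camera('scene')['frame'])"
```

```text
23.7 [0.4709 0.0612 0.2562] [-1.5713e+00 -3.0000e-04 -2.0089e+00] F [ 1.    0.08 -0.13] T [-0.001  0.009  0.044] q6 0.4901 tau6 0.002 0.08519801770786384
```

View pics/s3.png

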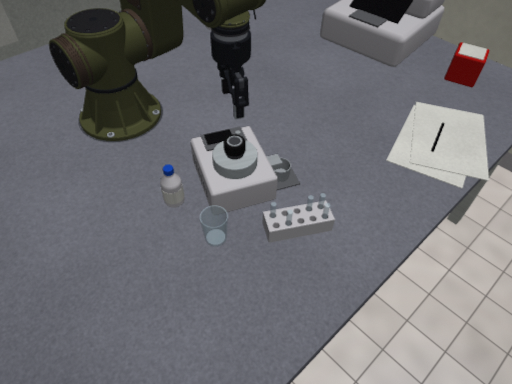

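The gripper hangs clear above the ring, which is at (235,146). The bottle (172,186), beaker (215,226) and rack (298,220) are where they were at the start, so I'm handing the job in.

```bash
python3 -c "
from rig import *
print(job_done())"
```

```text
the job is handed in; nothing more can be done
None
```

The ring was turned clockwise to the burr touch, backed off three clicks, and released. The job was handed in at about 24 s of the 72 s allowed; no verdict is reported.

- **Touch:** I felt it at the eighth click from the start. There the torque kept rising at about 3 Nm/rad instead of falling off as at the clicks before. I stopped at a reading of 0.28 Nm, roughly 0.36 Nm allowing for sensor offset and well under the 1 Nm limit.
- **Back-off:** The ring went anticlockwise through three rests. The torque was near zero at each, at the same angles as on the way in, so the pads did not appear to slip.
- **Last checks:** After release and lift the tool force was about zero. The last picture showed the gripper clear and the bottle, beaker and rack where they had been.
- **Disagreements:**
  - The torque reading had a bias of about -0.08 Nm, and only the change pattern was relied on.
  - A circle fit of the head in the top view disagreed with the ring position by up to 7 mm. I used the ring position instead, which the wrist picture and the grip confirmed to within 2 mm.

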